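# Pin the part and find the socket for the clamp nut

### The arm

A 6-joint arm with a two-finger parallel gripper is mounted at the origin on the work surface. World frame = base frame: x ahead of the robot, y to its left, z up, the work surface at z = 0. Lengths are in m, angles in rad, forces in N, time in s.
With the tool pointing down it reaches from about 0.3 to 0.875 m from the base axis. Payload 6.4 kg.
Tool frame: the origin (TCP) lies at the very end of the fingers, on their centre line; the grasp point (between the pads) lies 19 mm behind it; z points along the fingers, y is the direction in which the jaws open and shut (so a half turn about z gives the same grasp; the last joint's range is limited). The gripper opens to 85 mm and grips with 20 to 120 N. Pads are 22 mm wide; open, the fingers measure 114 mm over their backs; the gripper's body (76 mm by 85 mm) begins 54 mm behind the grasp point. The pads swing forward as they close: fully open they stand 13 mm farther back than shut.
Start: joints at [0.959, 0.181, 1.607, -0, 1.354, -0.206], TCP at [0.227, 0.528, 0.204] pointing down, gripper open.
Joint ranges: [-2.99, 2.99], [-0.89, 2.07], [0.3, 2.58], [-1.14, 4.28], [0, 2.63], [-3.12, 3.12]. Speed limits (rad/s): [2.57, 2.57, 3.01, 3.14, 3.14, 3.14].

### API

Orientations are given as a unit quaternion [w, x, y, z].
In Python, from bench import telemetry, imaging, ctrl gives the robot as it stands.
- The arm moves only by the shell command python3 -m pendant 'ROWS' [OPENING]. ROWS is JSON, a list that holds one entry, the list of rows, each a list of 6 numbers: the shift along the tool's x, y, z in units of 200 mm (1.0 is 200 mm), then the turn, a rotation vector about the tool's x, y, z in units of pi rad (1.0 is pi rad). In form: [[[tx, ty, tz, rx, ry, rz], ...]]. A call has 1 to 12 rows; each row shifts and turns the pose as measured when the row begins, along the tool's axes as they then stand; what a row does not reach is not made up. A row lasts 1/8 s, in which the tool goes at most 62.5 mm and 10.7 degrees, less where a joint would pass 70% of its speed; a pose out of reach is approached as far as the arm can. A call with a number of a shift or a turn outside -1 to 1 is refused whole. A call with a gripper value outside its range is refused whole. OPENING is the closure, from 0 (fully open) to 1 (shut), set as the call begins (- or left out, the last holds). The fingers move at their own pace and stop on an object; the grip force is fixed at half the most. Time passes only in rows, so rows that do not move let the fingers close. It gives the time, the measured TCP pose, the force and the opening at its end, in the units of the state.
- telemetry.get_obs(): the state, without advancing time (a new reading comes with each control period).
- imaging.camera(name): name is "scene" or "top"; returns a dict with "pixels" (400x640x3 uint8, blue, green, red), "vfov" (degrees; the focal length in pixels is half the picture's height over the tangent of half this angle, whatever the lens; pixels are square), "cx", "cy" (the principal point, pixels), "R" (3x3) and "t" (3): a world point X has camera coordinates R X + t. Camera axes: x right, y down, z forward; pixel columns grow to the right and rows downward; lengths in m; the calibration is good to about 2 mm. A picture is of the moment at which its call begins. There is no depth.
- ctrl.hand_in(): hands the job in, once; it reports no verdict.
The state is a dict: "time_s": time; "q": joint angles; "dq": joint speeds; "joint_efforts": joint torques, N m; "eef_pos": TCP position; "eef_rot": TCP orientation; "wrist_force": force on the tool from outside, world axes, zero at the start; "torque": the same for the moment, N m; "opening": opening from 0.0 (shut) to 1.0 (fully open).
Only numpy, scipy, OpenCV 4.12 (cv2) and the standard library are available. Lean on these libraries where they do the work, as an engineer would, in place of code of your own. Each camera call takes 0.05 s, during which the arm holds its last target.

### The job

At the measuring bench, first stand the loose steel pin upright in the open bore of the fixture plate, all the way down, and let go of it. Then try the two sockets on the nut of the strap clamp to find the one that fits its size, neither too small nor loose, and finish still gripping that socket while it sits upright and fully down over the nut, on its washer. The socket that does not fit must end up standing on the mat; leave the ring gauge, the mouse and the wooden case where they are.

Things in the scene. Friction and masses are not known exactly. Their poses are not given: they have to be found in the camera images.
- pin_mid (a point): Loose plain steel pin standing upright on the mat at the start, 18 mm diameter, 75 mm long, foot bevelled 2 mm, about 150 g. This point is its centre, half-way up (37.5 mm above its foot); z is its axis.
- bore (a point): Centre of the mouth of the one open bore in the steel fixture plate, level with its top, 22 mm above the table. Bore vertical, 19.5 mm wide with a 1.5 mm bevel, 16 mm deep: the pin's centre ends 21.5 mm above this point. The clamped aluminium part (16 mm high above the plate, 56 mm wide along x) begins 10 mm from the bore's axis on the +y side. Axes: +y runs along the plate to the nut, z up.
- nut_place (a point): Top of the clamp's strap, under the washer of the nut to be fitted, 50 mm above the table, 132 mm from the bore along the fixture's +y. The strap is flat, 48 mm wide (x); only the nut with washer and stud end, 20 mm high, stands above it. The nut does not turn. Too small a socket stops 14 mm or more above the washer; too large a one goes down but is loose: the smallest that goes down fits.
- mat_top (a point): Centre of the top of the grey mat, 190 mm (x) by 240 mm (y), 4 mm thick, fixed. The two sockets stand side by side along its y axis, 90 to 140 mm apart, on its +x half; the pin stands about 45 mm to the -x side.
- socket_small_mid (a point): One of two steel sockets standing open end down on the mat, told apart by size. Point on its axis, half-way up, 25 mm above its foot. 50 mm tall, round, 29 mm diameter. Hexagon bore in the foot 26 mm deep, 20.5 mm across flats, for a 19 mm nut (1.5 mm play); two bore corners lie on its x axis. Black 12.7 mm square hole on top, sides along its x and y, within 30 degrees of the mat's x and y. About 120 g.
- socket_large_mid (a point): One of two steel sockets standing open end down on the mat, told apart by size. Point on its axis, half-way up, 25 mm above its foot. 50 mm tall, round, 35 mm diameter. Hexagon bore in the foot 26 mm deep, 25.5 mm across flats, for a 24 mm nut (1.5 mm play); two bore corners lie on its x axis. Black 12.7 mm square hole on top, sides along its x and y, within 30 degrees of the mat's x and y. About 180 g.
- nut_p_seat (a point): One of two steel clamp nuts with fixed studs: one sits on the strap, at nut_place, the other is a spare on a grey block at the far side. Hexagon 14 mm high, one 19 mm, the other 24 mm across flats; which is which is not told: look or try. This point: on its axis, on top of its washer (44 mm wide, 3 mm thick), where a seated socket's foot rests. Two hexagon corners lie on its x axis. Top edge bevelled 1 mm.
- ring_gauge: Bystander: steel ring gauge, 60 mm outside, 18 mm high, lying near the robot; origin at its underside. Leave alone.
- mouse: Bystander: black computer mouse, 105 x 60 x 32 mm; origin at its underside. Leave alone.
- gauge_case: Bystander: closed wooden gauge case, 70 x 110 x 35 mm; origin at its underside. Leave alone.
- nut_q_seat (a point): The other of the two clamp nuts, described as nut_p_seat; this point likewise lies on its washer.
- pin: The same thing as pin_mid; origin at the centre of its underside.
- socket_small: The same thing as socket_small_mid; origin at the centre of its underside.
- socket_large: The same thing as socket_large_mid; origin at the centre of its underside.

How it is judged:
On the way, in this order (a step that is already met when the one before it is completed fails the run):
1. the pin stands fully down in the bore, let go of (horizontal distance between pin_mid and bore below 0.003 m and z of pin_mid in the frame of bore between 0.018 and 0.0265 m and angle between pin_mid's own z axis and vertical below 0.08 rad and contact force between the fingers and pin below 0.1 N), for 0.2 s.
2. the socket that fits is held, seated fully down over the clamp nut (((horizontal distance between nut_p_seat and nut_place below 0.02 m and horizontal distance between socket_large_mid and nut_p_seat below 0.003 m and z of socket_large_mid in the frame of nut_p_seat between 0.022 and 0.028 m and angle between socket_large_mid's own z axis and vertical below 0.06 rad and contact force between the fingers and socket_large above 2 N) or (horizontal distance between nut_q_seat and nut_place below 0.02 m and horizontal distance between socket_small_mid and nut_q_seat below 0.003 m and z of socket_small_mid in the frame of nut_q_seat between 0.022 and 0.028 m and angle between socket_small_mid's own z axis and vertical below 0.06 rad and contact force between the fingers and socket_small above 2 N))), for 0.2 s.
At the end, for the whole second after the job is handed in: Pin released in the bore: 3 mm from its axis, foot 11 mm deep, upright to 0.08 rad. The clamp nut's own socket is over it: 3 mm from its axis, foot within 3 mm of the washer, upright to 0.06 rad, at rest, gripped with 2 N or more. The other socket stands upright on the mat (all of step 1 and ((horizontal distance between nut_p_seat and nut_place below 0.02 m and horizontal distance between socket_large_mid and nut_p_seat below 0.003 m and z of socket_large_mid in the frame of nut_p_seat between 0.022 and 0.028 m and angle between socket_large_mid's own z axis and vertical below 0.06 rad and contact force between the fingers and socket_large above 2 N and linear speed of socket_large below 0.02 m/s and angle between socket_small_mid's own z axis and vertical below 0.08 rad and x of socket_small_mid in the frame of mat_top between -0.095 and 0.095 m and y of socket_small_mid in the frame of mat_top between -0.12 and 0.12 m and z of socket_small_mid in the frame of mat_top between 0.02 and 0.028 m) or (horizontal distance between nut_q_seat and nut_place below 0.02 m and horizontal distance between socket_small_mid and nut_q_seat below 0.003 m and z of socket_small_mid in the frame of nut_q_seat between 0.022 and 0.028 m and angle between socket_small_mid's own z axis and vertical below 0.06 rad and contact force between the fingers and socket_small above 2 N and linear speed of socket_small below 0.02 m/s and angle between socket_large_mid's own z axis and vertical below 0.08 rad and x of socket_large_mid in the frame of mat_top between -0.095 and 0.095 m and y of socket_large_mid in the frame of mat_top between -0.12 and 0.12 m and z of socket_large_mid in the frame of mat_top between 0.02 and 0.028 m))); the arm keeps its last pose, push and grip.
It fails at once if a bystander is pushed more than 30 mm (distance of any of ring_gauge, mouse, gauge_case from where it was at the start of the episode above 0.03 m).
It also fails if it takes over 72 s, if anything falls off the work surface, if the arm or the gripper's body presses on something with over 40 N, if the wrist force passes 120 N, or if a joint passes its speed limit or range.

## Working session

There is one attempt and no reset: what is moved stays moved. The work goes in short steps, Python scripts to look and compute and a shell command to move; the robot and the scene stay as the last step left them, time stands still between calls to the robot, and variables do not carry over. Pictures are saved under pics/ and viewed, and the job is handed in when it is done.

```bash
ls; mkdir -p pics; python3 - <<'E'
from bench import telemetry, imaging, ctrl
import cv2
print(telemetry.get_obs())
for n in("scene","top"):
    c=imaging.camera(n); cv2.imwrite(f"pics/{n}0.png",c["pixels"]); print(n,c["vfov"],c["cx"],c["cy"],c["R"],c["t"], [k for k in c])
E
```

```text
pics
{'time_s': 0.0, 'q': array([ 9.58683190e-01,  1.81551680e-01,  1.60802072e+00, -7.10216419e-07,
        1.35381153e+00, -2.06299606e-01]), 'dq': array([ 1.16453209e-03, -5.65475319e-04,  1.07598219e-03,  1.07484705e-03,
        1.28014083e-03,  5.72072873e-05]), 'joint_efforts': array([-2.99070070e-04, -4.44879878e+01, -3.51324320e+01, -4.49378576e-04,
        9.55071329e-03, -7.12188324e-06]), 'eef_pos': array([0.22661558, 0.52779494, 0.20297208]), 'eef_rot': array([-3.56039021e-04,  2.01517155e-01,  9.79484576e-01, -8.21828022e-04]), 'wrist_force': array([ 0.23279088, -0.03268401, -0.42152307]), 'torque': array([ 0.03088189,  0.00941226, -0.03037364]), 'opening': 1.0041339424595248}
scene 56.05912681110958 325.19664138275886 197.84903609609694 [[ 0.54861617  0.83601464  0.00999077]
 [ 0.48735741 -0.31006239 -0.81629901]
 [-0.67934016  0.45270392 -0.57754317]] [-0.30378157 -0.21288739  1.4190934 ] ['pixels', 'vfov', 'cx', 'cy', 'R', 't']
top 52.035103551915896 317.57227760006754 203.69844201365848 [[ 0.02341203 -0.99965117  0.01222318]
 [-0.98685612 -0.02506443 -0.15964577]
 [ 0.15989644 -0.00832489 -0.98709869]] [-0.03652064  0.55715109  0.81759264] ['pixels', 'vfov', 'cx', 'cy', 'R', 't']
```

View pics/scene0.png

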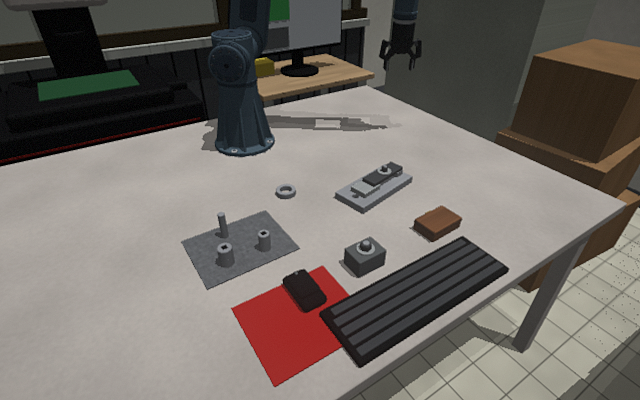

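View pics/top0.png

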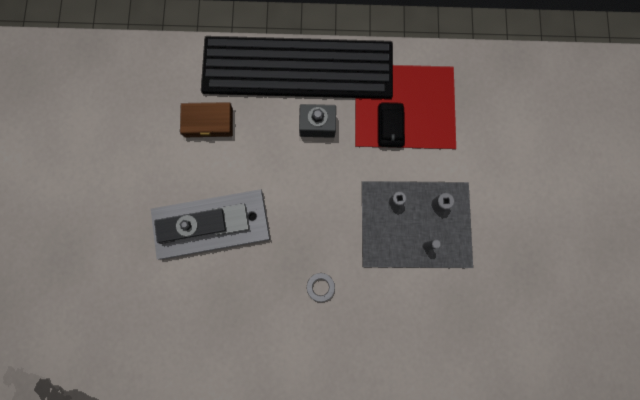

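The top view shows the mat at (360-470, 182-268) with sockets at (399,199) and (446,202) and the pin at (435,244). The fixture is at (152-268, 192-258) with the open bore at (252,216) and the strap nut at (187,226). The spare is at (318,117).

```bash
cat > h.py <<'E'
import numpy as np, cv2
from bench import telemetry, imaging, ctrl
def cam(n):
    c=imaging.camera(n); c["f"]=c["pixels"].shape[0]/2/np.tan(np.radians(c["vfov"])/2); return c
def cast(c,u,v,z):
    d=c["R"].T@np.array([(u-c["cx"])/c["f"],(v-c["cy"])/c["f"],1.]); C=-c["R"].T@c["t"]
    return C+d*(z-C[2])/d[2]
def proj(c,X):
    p=c["R"]@np.array(X)+c["t"]; return np.array([c["cx"]+c["f"]*p[0]/p[2],c["cy"]+c["f"]*p[1]/p[2]])
def tri(ca,pa,cb,pb):
    A=[];b=[]
    for c,(u,v) in((ca,pa),(cb,pb)):
        d=c["R"].T@np.array([(u-c["cx"])/c["f"],(v-c["cy"])/c["f"],1.]);d/=np.linalg.norm(d);C=-c["R"].T@c["t"]
        P=np.eye(3)-np.outer(d,d);A.append(P);b.append(P@C)
    return np.linalg.lstsq(np.vstack(A),np.hstack(b),rcond=None)[0]
def crop(c,x0,y0,w,h,s,fn):
    im=c["pixels"][y0:y0+h,x0:x0+w]; cv2.imwrite(fn,cv2.resize(im,None,fx=s,fy=s,interpolation=cv2.INTER_CUBIC))
E
python3 - <<'E'
from h import *
t=cam("top");s=cam("scene")
for c in(t,s): print(-c["R"].T@c["t"],c["f"])
crop(t,355,175,120,100,6,"pics/a.png");crop(t,145,185,130,80,6,"pics/b.png")
crop(s,180,200,125,90,6,"pics/c.png");crop(s,330,155,90,60,8,"pics/d.png")
E
```

```text
[ 0.41995283 -0.01573685  0.89643783] 409.7421491962209
[ 1.23445886 -0.45447167  0.64884294] 375.6775341908535
```

View pics/a.png

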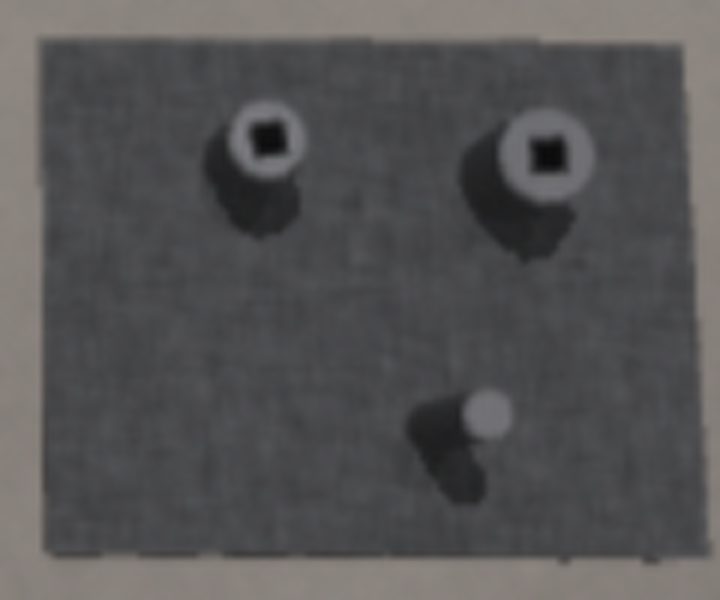

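View pics/b.png

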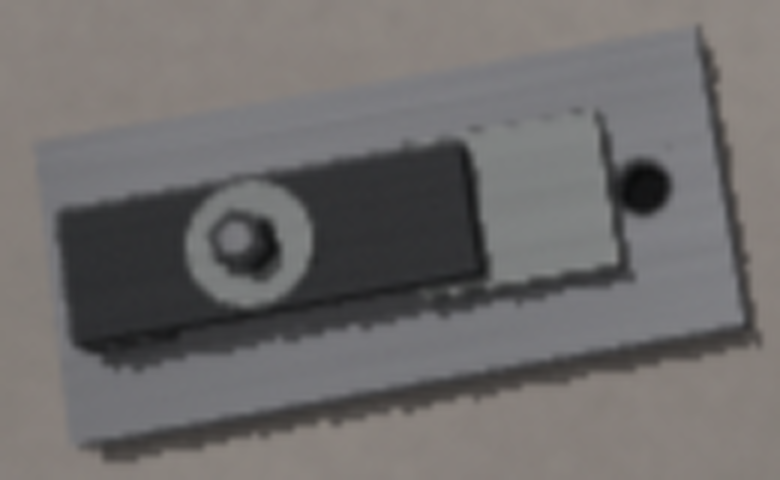

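View pics/c.png

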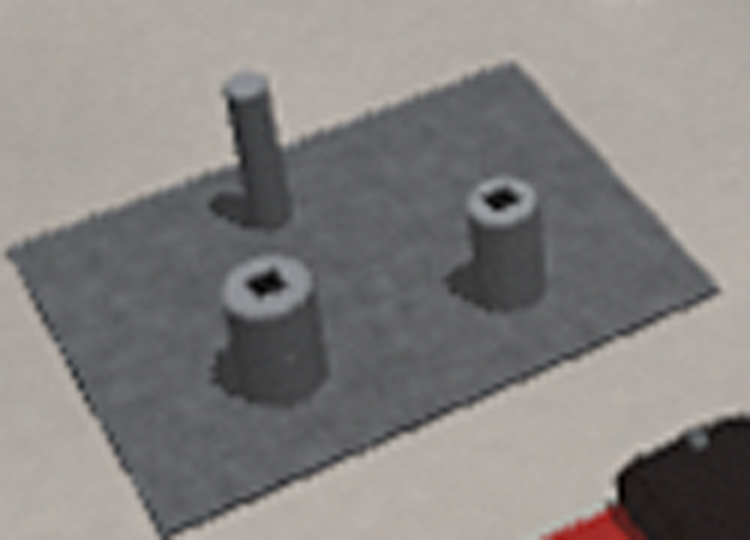

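View pics/d.png

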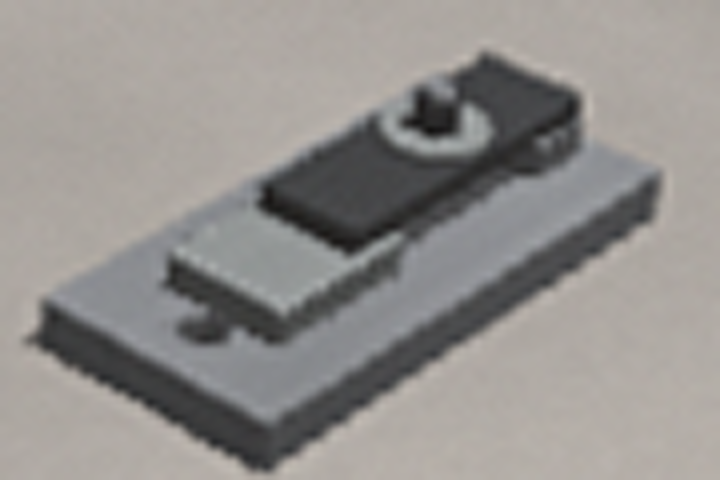

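```bash
python3 - <<'E'
from h import *
t=cam("top");s=cam("scene")
crop(t,170,208,36,36,10,"pics/e.png");crop(t,300,98,36,36,10,"pics/f.png")
a=cv2.imread("pics/e.png");b=cv2.imread("pics/f.png");cv2.imwrite("pics/ef.png",np.clip(np.hstack([a,b]).astype(int)*2,0,255))
E
```

```text
[ WARN:0@2.324] global loadsave.cpp:1063 imwrite_ Unsupported depth image for selected encoder is fallbacked to CV_8U.
```

View pics/ef.png

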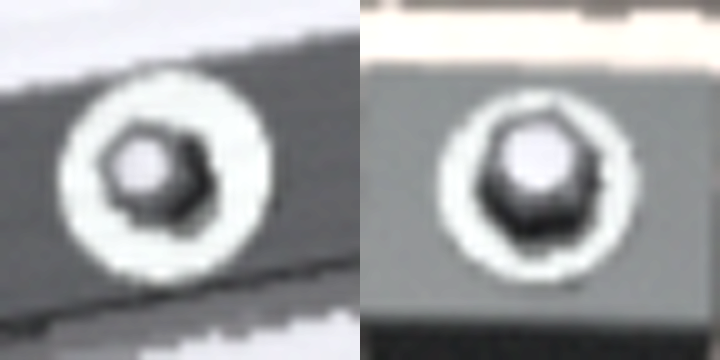

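The strap nut's hexagon (left) is clearly smaller relative to its identical washer than the spare's (right). So the strap nut looks like the 19 mm one, and the small socket should fit. Next I measure positions in both views.

```bash
cat > m.py <<'E'
from h import *
t=cam("top");s=cam("scene")
def blob(c,x0,y0,w,h,lo,hi,near=None,sc=8,show=None,grow=0):
    g=cv2.cvtColor(c["pixels"],cv2.COLOR_BGR2GRAY)[y0:y0+h,x0:x0+w]
    G=cv2.resize(g,None,fx=sc,fy=sc,interpolation=cv2.INTER_CUBIC)
    m=((G>=lo)&(G<=hi)).astype(np.uint8)
    cs,_=cv2.findContours(m,cv2.RETR_EXTERNAL,cv2.CHAIN_APPROX_NONE)
    p=((near[0]-x0+.5)*sc-.5,(near[1]-y0+.5)*sc-.5)
    best=[k for k in cs if cv2.contourArea(k)>3*sc*sc and cv2.pointPolygonTest(k,p,True)>-1.5*sc]
    if not best: return None
    k=max(best,key=cv2.contourArea); M=cv2.moments(k)
    f=lambda q:(np.array(q)+.5)/sc-.5+np.array([x0,y0])
    return f((M["m10"]/M["m00"],M["m01"]/M["m00"])),M["m00"]/sc**2,cv2.minAreaRect(k),f(k[:,0,:]),
E
python3 - <<'E'
from m import *
for n,c,p in(("top",t,[(435,244),(399,198),(399,194),(446,201),(446,196),(252,216),(187,235),(187,226)]),("scene",s,[(221,213),(263,233),(258,235),(224,247),(219,249),(355,195),(378,170),(384,167)])):
    g=cv2.cvtColor(c["pixels"],cv2.COLOR_BGR2GRAY)
    for u,v in p: print(n,u,v); print(g[v-6:v+7,u-8:u+9])
E
```

```text
top 435 244
[[ 70  71  66  71  72  70  72  74  76  75  73  72  71  72  70  71  73]
 [ 73  71  67  69  70  69  71  77  82  81  80  76  71  72  73  70  74]
 [ 72  70  67  67  61  62  75  91  99 102 100  90  79  76  74  72  74]
 [ 62  59  54  52  49  62  92 107 110 112 110 107  96  81  74  73  76]
 [ 49  48  44  43  47  76 104 113 114 113 113 112 107  83  71  71  74]
 [ 41  40  41  40  44  85 110 113 114 113 113 113 110  88  72  73  73]
 [ 39  39  38  38  42  85 109 114 113 114 113 113 110  88  74  74  75]
 [ 37  36  36  36  38  70  99 112 113 113 113 113 110  88  77  79  79]
 [ 35  35  35  33  36  59  86 107 112 113 111 110  99  81  78  82  79]
 [ 32  32  32  31  33  43  65  86  97 102 100  98  79  76  77  80  79]
 [ 33  31  32  32  31  35  45  56  69  81  81  78  73  74  74  77  76]
 [ 33  33  34  35  37  40  56  68  71  77  76  74  74  75  73  75  74]
 [ 31  32  38  40  42  43  52  73  75  76  74  73  75  76  74  74  74]]
top 399 198
[[ 75  79  76  74  84  97 104 110 112 108 104  94  82  77  76  74  75]
 [ 73  78  75  79 102 115 118 118 119 116 115 113 101  85  77  74  73]
 [ 72  75 
[... 13191 characters left out ...]
171 172 172 175 175 162 150 132 108  76  59  66  70  69  69]
 [173 171 173 172 172 160 132 131 145 131  98  64  66  67  70  69  70]
 [171 175 174 173 157 123  71  84 122 140 133  64  68  68  67  70  71]
 [176 174 162 156 150 113  40  51  78  95  95  65  76  63  67  70  69]
 [165 157 152 153 152 114  33  46  48  51  48  88 142 108  72  66  71]
 [106 117 155 144 107  75  32  41  44  44  37  95 167 151 131  72  65]
 [ 67 111 162 139  70  40  30  36  40  40  38  98 163 156 147  91  66]
 [ 62  86 144 157 141 130  90  31  31  39  56 108 159 155 153 117  66]
 [ 65  63  94 147 171 164 147 125 115 138 136 142 159 160 147  83  69]
 [ 70  66  61  83 110 126 155 165 160 169 164 158 144 131  98  58  55]]
```

```bash
cat > meas.py <<'E'
from m import *
def pr(name,c,b,z):
    if b is None: print(name,"none");return
    P=cast(c,b[0][0],b[0][1],z); print(name,b[0].round(2),"area",round(b[1],1),"->",P.round(4)); return P
if __name__=="__main__":
    pr("pin T",t,blob(t,425,234,22,18,93,255,(435,243)),.079)
    pr("pin S",s,blob(s,210,206,22,14,95,155,(221,214)),.079)
    pr("sm T",t,blob(t,388,186,24,22,95,255,(399,198)),.054)
    pr("lg T",t,blob(t,434,186,24,26,92,255,(446,201)),.054)
    for n,c,a,p,z in(("smhole T",t,(390,190,18,16),(399,198),.054),("lghole T",t,(437,193,18,16),(446,201),.054),("smhole S",s,(256,228,16,12),(263,233),.054),("lghole S",s,(216,242,16,12),(224,247),.054)):
        b=blob(c,*a,0,62 if c is t else 80,p); pr(n,c,b,z)
        if b and c is t:
            q=cv2.boxPoints(b[2]); 
            W=[cast(c,a[0]+(x+.5)/8-.5,a[1]+(y+.5)/8-.5,z)[:2] for x,y in q]
            print("  sides",[(round(float(np.linalg.norm(W[i]-W[i-1])),4),round(float(np.degrees(np.arctan2(*(W[i]-W[i-1])[::-1])))%90,1)) for i in range(4)])
    pr("sm S",s,blob(s,254,226,20,18,118,255,(258,233)),.054)
    pr("lg S",s,blob(s,212,240,26,22,116,255,(218,249)),.054)
    pr("bore T",t,blob(t,246,207,20,18,0,72,(252,216)),.022)
    pr("bore S",s,blob(s,349,191,16,9,0,105,(356,197)),.022)
    pr("wash T",t,blob(t,172,210,30,30,88,255,(187,230)),.053)
    pr("stud T",t,blob(t,178,219,14,14,90,255,(184,224)),.070)
    pr("nut T dark",t,blob(t,177,217,22,21,0,100,(190,224)),.060)
    b=blob(t,155,185,130,80,0,85,(205,226))
    pr("strap T",t,b,.05)
    # plate
    b=blob(t,148,188,124,76,112,255,(160,235)); 
    print(b[1] if b else None)
E
python3 meas.py
```

```text
pin T [436.13 243.48] area 47.1 -> [ 0.4779 -0.2612  0.079 ]
pin S [220.72 214.4 ] area 33.0 -> [ 0.4851 -0.2635  0.079 ]
sm T [399.24 197.48] area 119.8 -> [ 0.5739 -0.1934  0.054 ]
lg T [445.91 200.23] area 180.6 -> [ 0.5706 -0.2913  0.054 ]
smhole T [399.33 197.66] area 27.5 -> [ 0.5736 -0.1936  0.054 ]
  sides [(0.0115, 5.5), (0.0122, 7.5), (0.0115, 5.4), (0.0122, 7.5)]
lghole T [445.99 200.41] area 30.6 -> [ 0.5702 -0.2915  0.054 ]
  sides [(0.0124, 2.6), (0.0125, 5.6), (0.0124, 2.4), (0.0125, 5.6)]
smhole S [263.05 232.73] area 12.7 -> [ 0.5762 -0.1951  0.054 ]
lghole S [223.88 246.8 ] area 16.8 -> [ 0.5728 -0.2926  0.054 ]
sm S [263.19 232.9 ] area 68.0 -> [ 0.5769 -0.1951  0.054 ]
lg S [223.92 247.16] area 112.8 -> [ 0.574 -0.293  0.054]
bore T [250.55 215.97] area 83.0 -> [0.5313 0.1201 0.022 ]
bore S [358.01 194.16] area 64.9 -> [0.5332 0.1284 0.022 ]
wash T [185.35 221.52] area 473.5 -> [0.5124 0.2489 0.053 ]
stud T [183.66 224.1 ] area 19.9 -> [0.5053 0.2466 0.07  ]
nut T dark [185.58 225.43] area 116.5 -> [0.5037 0.2457 0.06  ]
strap T [196.56 227.21] area 1742.8 -> [0.5015 0.2259 0.05  ]
8688.3515625
```

```bash
cat > nut.py <<'E'
from meas import *
def circ(P,r0):
    from scipy.optimize import least_squares
    f=lambda p:np.hypot(P[:,0]-p[0],P[:,1]-p[1])-p[2]
    r=least_squares(f,[*P.mean(0),r0],loss="soft_l1",f_scale=.3); return r.x,np.std(f(r.x))
# bore: right/top/bottom edge points in world plane z=.022
for th in(55,65,75,85):
    b=blob(t,246,207,20,18,0,th,(252,216)); P=b[3]; P=P[(P[:,0]>251.5)]
    W=np.array([cast(t,*p,.022)[:2] for p in P]); print("bore",th,*circ(W,.01))
# washer: rays outward
g=cv2.cvtColor(t["pixels"],cv2.COLOR_BGR2GRAY).astype(np.float32)
E_=[]
for a in np.arange(0,360,4):
    rr=np.arange(8,14,.1); x=187+rr*np.cos(np.radians(a)); y=225.8+rr*np.sin(np.radians(a))
    v=cv2.remap(g,x.astype(np.float32)[None],y.astype(np.float32)[None],cv2.INTER_LINEAR)[0]
    k=np.argmax(-np.gradient(v)); 
    E_.append(cast(t,x[k],y[k],.053)[:2])
print("washer",*circ(np.array(E_),.022))
# nut hex
for th in(90,98,106):
    b=blob(t,177,217,22,21,0,th,(190,224)); P=b[3]
    W=np.array([cast(t,*p,.067)[:2] for p in P])
    ap=cv2.approxPolyDP((W*1e5).astype(np.int32).reshape(-1,1,2),130,True)[:,0]/1e5
    print("nut",th,[(p.round(4).tolist()) for p in ap])
    d=np.roll(ap,-1,0)-ap; print([(round(float(np.hypot(*q))*1e3,1),round(float(np.degrees(np.arctan2(q[1],q[0])))%60,1)) for q in d])
# plate/strap edges via hough on top
ed=cv2.Canny(t["pixels"],40,120)
L=cv2.HoughLinesP(ed[185:262,145:275],1,np.pi/360,25,minLineLength=22,maxLineGap=4)
for l in L[:,0]:
    A=cast(t,l[0]+145,l[1]+185,.022);B=cast(t,l[2]+145,l[3]+185,.022);d=(B-A)[:2];print("line",l+[145,185,145,185],round(np.linalg.norm(d),3),round(np.degrees(np.arctan2(d[1],d[0]))%180,1))
# mat corners
E
python3 nut.py|grep -v -e '^pin'
```

```text
bore 55 [0.53157608 0.11759493 0.00892434] 0.0001487280161647604
bore 65 [0.53163578 0.11772001 0.00937945] 0.00012862834477804237
bore 75 [0.531677   0.11784555 0.00986699] 0.0001409338825469223
bore 85 [0.53171555 0.11795763 0.01032728] 0.00013995199446896673
washer [0.50495529 0.24696408 0.02155999] 0.0006358271007592866
nut 90 [[0.5142, 0.2504], [0.5067, 0.2564], [0.4976, 0.2537], [0.4927, 0.2475], [0.4912, 0.2358], [0.4956, 0.2319], [0.4999, 0.2314], [0.5118, 0.2356]]
[(9.6, 21.5), (9.5, 16.7), (7.9, 51.5), (11.8, 22.7), (5.9, 18.0), (4.3, 54.2), (12.6, 19.3), (15.1, 20.7)]
nut 98 [[0.515, 0.2502], [0.5072, 0.2567], [0.4973, 0.2539], [0.4924, 0.248], [0.4909, 0.2356], [0.4954, 0.2316], [0.4989, 0.2311], [0.512, 0.2353]]
[(10.2, 20.4), (10.2, 15.8), (7.7, 50.2), (12.5, 23.3), (5.9, 18.0), (3.6, 52.2), (13.8, 17.9), (15.2, 18.8)]
nut 106 [[0.5152, 0.2508], [0.5062, 0.2574], [0.4966, 0.2539], [0.4919, 0.2477], [0.4907, 0.235], [0.4966, 0.2307], [0.5037, 0.2312], [0.5121, 0.2348]]
[(11.3, 23.9), (10.2, 20.2), (7.7, 52.8), (12.7, 24.6), (7.4, 23.7), (7.1, 4.1), (9.1, 23.6), (16.2, 18.7)]
line [161 258 270 238] 0.232 101.8
line [162 261 271 242] 0.232 101.3
line [191 213 222 208] 0.067 100.8
line [165 246 250 231] 0.182 101.5
line [201 235 226 231] 0.053 100.6
line [262 189 271 241] 0.115 12.2
line [169 241 212 234] 0.092 100.7
line [260 189 268 236] 0.104 12.1
line [207 198 259 189] 0.113 101.5
line [154 220 200 211] 0.099 102.8
line [184 236 214 231] 0.064 101.0
```

```bash
cat > plan.py <<'E'
# usage: plan.py x y z jawdeg nrows [maxmm] -> rows from measured pose to target (tool down), shifts and turns spread evenly
import sys,json
from h import *
from scipy.spatial.transform import Rotation as R, Slerp
def st():
    o=telemetry.get_obs(); w,x,y,z=o["eef_rot"]; return o,R.from_quat([x,y,z,w])
def jaw(r): y=r.as_matrix()[:,1]; return np.degrees(np.arctan2(y[1],y[0]))
def down(deg):
    a=np.radians(deg); y=np.array([np.cos(a),np.sin(a),0]); z=np.array([0,0,-1.]); return R.from_matrix(np.c_[np.cross(y,z),y,z])
if __name__=="__main__":
    x,y,z,a=map(float,sys.argv[1:5]); n=int(sys.argv[5])
    o,r=st(); p=o["eef_pos"]; T=np.array([x,y,z])
    rt=min((down(a),down(a+180)),key=lambda q:(r.inv()*q).magnitude())
    rv=(r.inv()*rt).as_rotvec(); print("t",round(o["time_s"],2),"pos",p.round(4),"jaw",round(jaw(r),1),"dist mm",round(np.linalg.norm(T-p)*1e3,1),"turn deg",round(np.degrees(np.linalg.norm(rv)),1),"open",round(o["opening"],3),"F",o["wrist_force"].round(1))
    rows=[]
    for i in range(n):
        ri=r*R.from_rotvec(rv*i/n); d=ri.inv().apply((T-p)/n)
        rows.append([round(float(q),3) for q in (*(d/.2),*(rv/n/np.pi))])
    print(json.dumps([rows]))
E
python3 plan.py .478 -.2612 .13 101.5 15
```

```text
t 0.6 pos [0.227  0.5283 0.2039] jaw 66.7 dist mm 831.8 turn deg 34.8 open 1.005 F [ 0.8  0.5 -0.4]
[[[-0.181, -0.209, 0.025, 0.0, 0.0, -0.013], [-0.172, -0.216, 0.025, 0.0, 0.0, -0.013], [-0.163, -0.223, 0.025, 0.0, 0.0, -0.013], [-0.154, -0.229, 0.025, 0.0, 0.0, -0.013], [-0.145, -0.235, 0.025, 0.0, 0.0, -0.013], [-0.135, -0.241, 0.025, 0.0, 0.0, -0.013], [-0.125, -0.246, 0.025, 0.0, 0.0, -0.013], [-0.115, -0.251, 0.025, 0.0, 0.0, -0.013], [-0.105, -0.255, 0.025, 0.0, 0.0, -0.013], [-0.095, -0.259, 0.025, 0.0, 0.0, -0.013], [-0.084, -0.263, 0.025, 0.0, 0.0, -0.013], [-0.073, -0.266, 0.025, 0.0, 0.0, -0.013], [-0.063, -0.269, 0.025, 0.0, 0.0, -0.013], [-0.052, -0.271, 0.025, 0.0, 0.0, -0.013], [-0.041, -0.273, 0.025, 0.0, 0.0, -0.013]]]
```

```bash
python3 -m pendant '[[[-0.18,-0.21,0.02,0,0,-0.013],[-0.17,-0.22,0.02,0,0,-0.013],[-0.16,-0.22,0.02,0,0,-0.013],[-0.15,-0.23,0.02,0,0,-0.013],[-0.14,-0.235,0.02,0,0,-0.013],[-0.135,-0.24,0.02,0,0,-0.013],[-0.125,-0.245,0.02,0,0,-0.013],[-0.115,-0.25,0.02,0,0,-0.013],[-0.105,-0.255,0.02,0,0,-0.013],[-0.095,-0.26,0.02,0,0,-0.013],[-0.085,-0.26,0.02,0,0,-0.013],[-0.07,-0.26,0.02,0,0,-0.013]]]' 0 ; python3 plan.py .478 -.2612 .13 101.5 5
```

```text
time_s: 2.1
eef_pos: [0.439, -0.1141, 0.1583]
eef_rot: [0.007, -0.054, 0.999, 0.0]
wrist_force: [1.1, 1.4, 0.1]
opening: 0.999
t 2.1 pos [ 0.439  -0.1141  0.1583] jaw 96.2 dist mm 154.7 turn deg 5.4 open 0.999 F [1.1 1.4 0.1]
[[[-0.023, -0.15, 0.029, -0.0, 0.001, -0.006], [-0.02, -0.151, 0.029, -0.0, 0.001, -0.006], [-0.017, -0.151, 0.029, -0.0, 0.001, -0.006], [-0.014, -0.151, 0.028, -0.0, 0.001, -0.006], [-0.012, -0.152, 0.028, -0.0, 0.001, -0.006]]]
```

```bash
python3 -m pendant '[[[-0.025,-0.2,0.03,0,0.002,-0.008],[-0.02,-0.2,0.03,0,0.001,-0.008],[-0.015,-0.2,0.03,0,0.001,-0.006],[-0.01,-0.16,0.03,0,0.001,-0.006],[0,0,0,0,0,0]]]' ; python3 plan.py .478 -.2612 .13 101.5 2
```

```text
time_s: 2.72
eef_pos: [0.476, -0.2725, 0.1343]
eef_rot: [0.0, -0.096, 0.995, -0.001]
wrist_force: [-0.0, 0.3, -0.5]
opening: 1.002
t 2.73 pos [ 0.476  -0.2725  0.1343] jaw 101.1 dist mm 12.3 turn deg 0.5 open 1.002 F [-0.   0.3 -0.5]
[[[-0.01, 0.027, 0.011, -0.0, 0.0, -0.001], [-0.01, 0.027, 0.011, -0.0, 0.0, -0.001]]]
```

```bash
python3 -m pendant '[[[-0.01,0.027,0.01,0,0,-0.001],[-0.01,0.027,0.02,0,0,-0.001],[0,0,0.2,0,0,0],[0,0,0.2,0,0,0],[0,0,0.12,0,0,0],[0,0,0,0,0,0]]]' ; python3 plan.py .478 -.2612 .022 101.5 1
```

```text
time_s: 3.48
eef_pos: [0.4788, -0.2537, 0.0229]
eef_rot: [0.001, -0.103, 0.995, -0.001]
wrist_force: [-0.1, 0.5, 0.6]
opening: 1.002
t 3.48 pos [ 0.4788 -0.2537  0.0229] jaw 101.8 dist mm 7.6 turn deg 0.4 open 1.002 F [-0.1  0.5  0.6]
[[[0.011, -0.036, 0.005, -0.001, 0.001, 0.002]]]
```

```bash
python3 -m pendant '[[[0.008,-0.036,0.005,0,0,0.001],[0,0,0,0,0,0]]]' ; python3 plan.py .478 -.2612 .022 101.5 1;  python3 -m pendant '[[[0,0,0,0,0,0],[0,0,0,0,0,0],[0,0,0,0,0,0],[0,0,0,0,0,0],[0,0,0,0,0,0],[0,0,0,0,0,0],[0,0,0,0,0,0]]]' 1; python3 plan.py .478 -.2612 .022 101.5 1
```

```text
time_s: 3.72
eef_pos: [0.4801, -0.2615, 0.0242]
eef_rot: [0.002, -0.102, 0.995, -0.003]
wrist_force: [0.2, -0.1, 0.8]
opening: 1.002
t 3.73 pos [ 0.4801 -0.2615  0.0242] jaw 101.7 dist mm 3.1 turn deg 0.4 open 1.002 F [ 0.2 -0.1  0.8]
[[[0.01, 0.004, 0.011, -0.002, 0.001, 0.001]]]
time_s: 4.6
eef_pos: [0.4814, -0.2625, 0.0267]
eef_rot: [0.004, -0.102, 0.995, -0.004]
wrist_force: [-0.7, 1.6, 0.7]
opening: 0.181
t 4.6 pos [ 0.4814 -0.2625  0.0267] jaw 101.7 dist mm 5.9 turn deg 0.6 open 0.181 F [-0.7  1.6  0.7]
[[[0.015, 0.01, 0.023, -0.003, 0.002, 0.001]]]
```

```bash
python3 -m pendant '[[[0,0,0.002,0,0,0],[0,0,0.002,0,0,0],[0,0,0.002,0,0,0],[0,0,0.002,0,0,0.05],[0,0,0.002,0,0,0.059],[0,0,0.002,0,0,0.059],[0,0,0.002,0,0,0.059],[0,0,0.002,0,0,0.059],[0,0,0.002,0,0,0.059],[0,0,0.002,0,0,0.059],[0,0,0.002,0,0,0.059]]]' 0; python3 plan.py .4784 -.2625 .022 11.5 2
```

```text
time_s: 5.98
eef_pos: [0.4812, -0.2626, 0.0213]
eef_rot: [0.005, 0.594, 0.804, -0.001]
wrist_force: [-0.4, -0.1, 0.9]
opening: 0.997
t 5.97 pos [ 0.4812 -0.2626  0.0213] jaw 17.1 dist mm 2.8 turn deg 5.6 open 0.997 F [-0.4 -0.1  0.9]
[[[0.002, -0.007, -0.002, 0.001, 0.001, 0.016], [0.002, -0.007, -0.002, 0.001, 0.001, 0.016]]]
```

```bash
python3 -m pendant '[[[0.002,-0.007,0,0,0,0.018],[0.002,-0.007,0,0.001,0.001,0.016],[0,0,0.002,0,0,0]]]' 0; python3 -m pendant '[[[0,0,0.002,0,0,0],[0,0,0.002,0,0,0],[0,0,0.002,0,0,0],[0,0,0.002,0,0,0],[0,0,0.002,0,0,0],[0,0,0.002,0,0,0],[0,0,0.002,0,0,0]]]' 1; python3 plan.py .4784 -.2625 .022 11.5 1
```

```text
time_s: 6.35
eef_pos: [0.4782, -0.2626, 0.0207]
eef_rot: [0.003, 0.638, 0.77, -0.001]
wrist_force: [0.3, -0.6, -0.3]
opening: 0.998
time_s: 7.22
eef_pos: [0.4781, -0.2627, 0.0192]
eef_rot: [0.003, 0.637, 0.771, -0.001]
wrist_force: [-1.7, 0.9, 5.5]
opening: 0.191
t 7.22 pos [ 0.4781 -0.2627  0.0192] jaw 10.9 dist mm 2.9 turn deg 0.7 open 0.191 F [-1.7  0.9  5.5]
[[[0.001, 0.002, -0.014, 0.001, 0.002, -0.004]]]
```

```bash
python3 - <<'E'
from h import *
t=cam("top");s=cam("scene")
crop(t,360,175,120,100,5,"pics/g1.png");crop(s,180,160,110,100,5,"pics/g2.png")
cv2.imwrite("pics/g.png",np.hstack([cv2.imread("pics/g1.png")[:500,:600],cv2.imread("pics/g2.png")[:500]])[:, :]); im=cv2.imread("pics/g.png");print(im.shape);cv2.imwrite("pics/g.png",cv2.resize(im,(800,int(800*im.shape[0]/im.shape[1]))))
E
```

```text
(500, 1150, 3)
```

View pics/g.png

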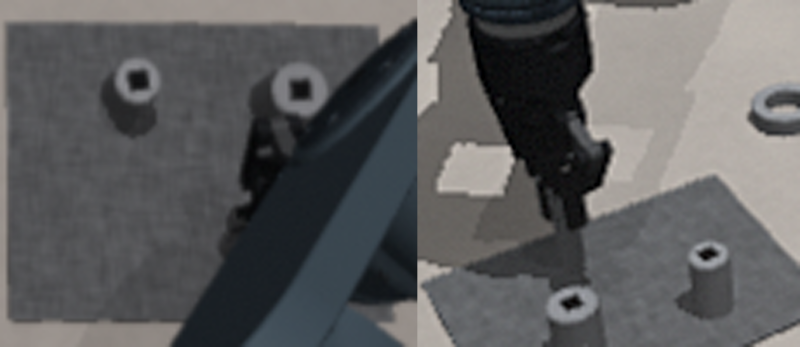

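The grip is on the pin, but the forearm hides it from the top camera at about (430,240). I'll release it, back off and re-measure to get the camera bias.

```bash
python3 -m pendant '[[[0,0,0,0,0,0],[0,0,0,0,0,0],[0,0,0,0,0,0],[0,0,-0.2,0,0,0],[0,0,-0.3,0,0,0],[0,0,-0.2,0,0,0],[-0.2,0.1,0,0,0,0],[-0.3,0.1,0,0,0,0],[-0.3,0.1,0,0,0,0],[-0.2,0,0,0,0,0],[0,0,0,0,0,0]]]' 0.4; python3 - <<'E'
from meas import *
pr("pin T",t,blob(t,425,234,22,18,93,255,(435,243)),.079)
pr("pin S",s,blob(s,210,206,22,14,95,155,(221,214)),.079)
pr("smhole T",t,blob(t,390,190,18,16,0,62,(399,198)),.054)
cv2.imwrite("pics/t2.png",t["pixels"])
E
python3 plan.py .4781 -.2630 .13 11.5 4
```

```text
time_s: 8.7
eef_pos: [0.5753, -0.4484, 0.1635]
eef_rot: [0.003, 0.636, 0.771, -0.001]
wrist_force: [0.4, 0.3, -0.8]
opening: 0.601
pin T [436.27 243.41] area 51.0 -> [ 0.4781 -0.2615  0.079 ]
pin S [220.45 214.75] area 30.4 -> [ 0.4861 -0.2645  0.079 ]
smhole T [399.34 197.67] area 26.4 -> [ 0.5736 -0.1936  0.054 ]
t 8.8 pos [ 0.5753 -0.4453  0.1636] jaw 11.1 dist mm 209.3 turn deg 0.5 open 0.601 F [-0.4  0.2  0.3]
[[[0.247, -0.076, 0.041, 0.0, 0.0, -0.001], [0.247, -0.075, 0.041, 0.0, 0.0, -0.001], [0.247, -0.075, 0.041, 0.0, 0.0, -0.001], [0.247, -0.074, 0.042, 0.0, 0.0, -0.001]]]
```

View pics/t2.png

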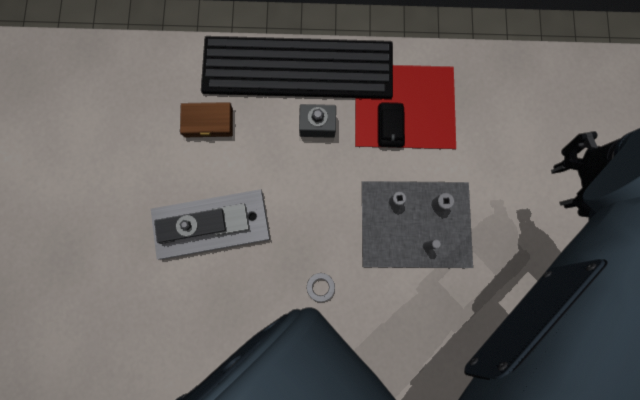

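```bash
python3 -m pendant '[[[0.24,-0.075,0.04,0,0,0],[0.24,-0.075,0.04,0,0,0],[0.24,-0.075,0.04,0,0,-0.002],[0.22,-0.07,0.04,0,0,0],[0,0,0,0,0,0]]]' ; python3 plan.py .4782 -.2631 .13 11.5 1
```

```text
time_s: 9.43
eef_pos: [0.4755, -0.2594, 0.1278]
eef_rot: [0.0, 0.631, 0.776, 0.001]
wrist_force: [0.2, 0.4, 0.8]
opening: 0.601
t 9.43 pos [ 0.4755 -0.2594  0.1278] jaw 11.7 dist mm 5.1 turn deg 0.2 open 0.601 F [0.2 0.4 0.8]
[[[-0.021, 0.009, -0.011, 0.001, -0.0, 0.001]]]
```

```bash
python3 -m pendant '[[[-0.021,0.009,0,0,0,0.001],[0,0,0.2,0,0,0],[0,0,0.2,0,0,0],[0,0,0.01,0,0,0],[0,0,0,0,0,0]]]' ; python3 plan.py .4782 -.2631 .044 11.5 1
```

```text
time_s: 10.05
eef_pos: [0.4841, -0.2681, 0.0493]
eef_rot: [0.006, 0.632, 0.775, 0.0]
wrist_force: [0.2, 0.8, 0.6]
opening: 0.598
t 10.05 pos [ 0.4841 -0.2681  0.0493] jaw 11.5 dist mm 9.4 turn deg 0.7 open 0.598 F [0.2 0.8 0.6]
[[[0.031, -0.024, 0.026, 0.003, 0.003, 0.0]]]
```

```bash
python3 -m pendant '[[[0.024,-0.02,0.02,0.003,0.003,0],[0,0,0,0,0,0],[0,0,0,0,0,0]]]' ; python3 plan.py .4782 -.2631 .044 11.5 1
```

```text
time_s: 10.42
eef_pos: [0.4811, -0.2661, 0.0486]
eef_rot: [0.002, 0.633, 0.775, -0.0]
wrist_force: [-0.2, 0.2, 0.2]
opening: 0.596
t 10.43 pos [ 0.4811 -0.2661  0.0486] jaw 11.5 dist mm 6.2 turn deg 0.3 open 0.596 F [-0.2  0.2  0.2]
[[[0.018, -0.011, 0.023, 0.001, 0.001, 0.0]]]
```

```bash
python3 -m pendant '[[[0.018,-0.014,0.02,0.001,0.001,0],[0.004,-0.002,0.01,0,0,0]]]' ; python3 plan.py .4782 -.2631 .044 11.5 1
```

```text
time_s: 10.68
eef_pos: [0.4773, -0.2625, 0.043]
eef_rot: [0.001, 0.633, 0.775, -0.001]
wrist_force: [-0.1, -0.4, -0.5]
opening: 0.6
t 10.68 pos [ 0.4773 -0.2625  0.043 ] jaw 11.5 dist mm 1.5 turn deg 0.1 open 0.6 F [-0.1 -0.4 -0.5]
[[[-0.004, 0.004, -0.005, -0.0, 0.001, 0.0]]]
```

```bash
python3 -m pendant '[[[-0.002,0.002,-0.002,0,0,0],[0,0,0.001,0,0,0],[0,0,0.001,0,0,0],[0,0,0.001,0,0,0],[0,0,0.001,0,0,0]]]' 1; python3 plan.py .4782 -.2631 .044 11.5 1
```

```text
time_s: 11.3
eef_pos: [0.478, -0.2632, 0.0433]
eef_rot: [0.001, 0.632, 0.775, -0.001]
wrist_force: [-1.3, 0.9, 3.4]
opening: 0.172
t 11.3 pos [ 0.478  -0.2632  0.0433] jaw 11.5 dist mm 0.7 turn deg 0.1 open 0.172 F [-1.3  0.9  3.4]
[[[0.0, 0.001, -0.004, 0.0, 0.001, 0.0]]]
```

```bash
python3 -m pendant '[[[0,0,-0.2,0,0,0],[0,0,-0.2,0,0,0],[0,0,-0.04,0,0,0]]]'; python3 plan.py .5317 .1168 .13 11.5 8
```

```text
time_s: 11.68
eef_pos: [0.4761, -0.2613, 0.13]
eef_rot: [-0.002, 0.633, 0.775, -0.0]
wrist_force: [1.0, 0.2, -1.1]
opening: 0.17
t 11.68 pos [ 0.4761 -0.2613  0.13  ] jaw 11.5 dist mm 382.1 turn deg 0.3 open 0.17 F [ 1.   0.2 -1.1]
[[[0.225, 0.081, 0.0, -0.0, -0.0, 0.0], [0.225, 0.081, 0.0, -0.0, -0.0, 0.0], [0.225, 0.081, 0.0, -0.0, -0.0, 0.0], [0.225, 0.081, 0.0, -0.0, -0.0, 0.0], [0.225, 0.081, 0.0, -0.0, -0.0, 0.0], [0.225, 0.081, 0.0, -0.0, -0.0, 0.0], [0.225, 0.081, 0.0, -0.0, -0.0, 0.0], [0.225, 0.081, 0.0, -0.0, -0.0, 0.0]]]
```

```bash
python3 -m pendant '[[[0.225,0.08,0,0,0,0],[0.225,0.08,0,0,0,0],[0.225,0.08,0,0,0,0],[0.225,0.08,0,0,0,0],[0.225,0.08,0,0,0,0],[0.225,0.08,0,0,0,0],[0.225,0.08,0,0,0,0],[0.2,0.07,0,0,0,0],[0,0,0,0,0,0],[0,0,0,0,0,0]]]'; python3 plan.py .5317 .1168 .10 11.5 1
```

```text
time_s: 12.92
eef_pos: [0.5218, 0.1236, 0.1147]
eef_rot: [-0.011, 0.634, 0.773, -0.005]
wrist_force: [0.0, 0.2, -1.6]
opening: 0.173
t 12.93 pos [0.5218 0.1236 0.1147] jaw 11.3 dist mm 19.0 turn deg 1.4 open 0.173 F [ 0.   0.2 -1.6]
[[[-0.044, 0.044, 0.072, -0.007, -0.003, -0.001]]]
```

```bash
python3 -m pendant '[[[-0.04,0.04,0.05,-0.006,-0.003,-0.001],[0,0,0.0,0,0,0]]]'; python3 plan.py .5317 .1168 .10 11.5 1;python3 - <<'E'
from h import *
t=cam("top");s=cam("scene")
crop(t,225,185,60,50,6,"pics/g1.png");crop(s,330,140,72,60,5,"pics/g2.png")
cv2.imwrite("pics/g3.png",np.hstack([cv2.imread("pics/g1.png"),cv2.imread("pics/g2.png")]))
E
```

```text
time_s: 13.18
eef_pos: [0.53, 0.1153, 0.1027]
eef_rot: [-0.002, 0.633, 0.774, -0.002]
wrist_force: [0.1, 0.3, -1.8]
opening: 0.174
t 13.18 pos [0.53   0.1153 0.1027] jaw 11.4 dist mm 3.6 turn deg 0.3 open 0.174 F [ 0.1  0.3 -1.8]
[[[0.006, 0.01, 0.014, -0.002, -0.0, -0.001]]]
```

View pics/g3.png

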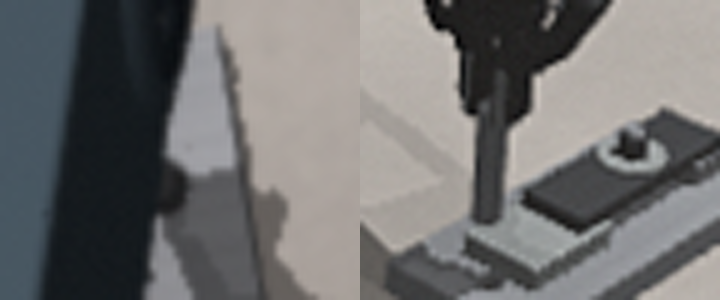

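```bash
python3 -m pendant '[[[0.006,0.008,0.06,-0.001,0,-0.001],[0.0,0.0,0.06,0,0,0],[0,0,0,0,0,0]]]'; python3 plan.py .5317 .1168 .064 11.5 1
```

```text
time_s: 13.65
eef_pos: [0.5318, 0.1167, 0.0784]
eef_rot: [-0.0, 0.633, 0.775, 0.0]
wrist_force: [0.3, -0.7, -1.4]
opening: 0.169
t 13.65 pos [0.5318 0.1167 0.0784] jaw 11.5 dist mm 14.4 turn deg 0.1 open 0.169 F [ 0.3 -0.7 -1.4]
[[[0.0, -0.0, 0.072, -0.0, -0.0, 0.0]]]
```

```bash
python3 -m pendant '[[[0,0,0.06,0,0,0],[0.0,0.0,0.02,0,0,0],[0,0,0.02,0,0,0]]]'; python3 plan.py .5317 .1168 .064 11.5 1
```

```text
time_s: 14.02
eef_pos: [0.532, 0.1169, 0.0573]
eef_rot: [-0.0, 0.632, 0.775, 0.0]
wrist_force: [0.1, -0.3, -1.6]
opening: 0.171
t 14.03 pos [0.532  0.1169 0.0573] jaw 11.5 dist mm 6.7 turn deg 0.1 open 0.171 F [ 0.1 -0.3 -1.6]
[[[-0.0, -0.002, -0.034, 0.0, -0.0, 0.0]]]
```

```bash
python3 -m pendant '[[[0,0,0.03,0,0,0],[0.0,0.0,0.02,0,0,0],[0,0,0.01,0,0,0]]]'; python3 plan.py .5317 .1168 .045 11.5 1
```

```text
time_s: 14.4
eef_pos: [0.5328, 0.117, 0.0452]
eef_rot: [0.0, 0.632, 0.775, 0.001]
wrist_force: [-2.1, -1.1, 11.5]
opening: 0.167
t 14.4 pos [0.5328 0.117  0.0452] jaw 11.5 dist mm 1.1 turn deg 0.1 open 0.167 F [-2.1 -1.1 11.5]
[[[0.0, -0.005, 0.001, 0.0, -0.0, 0.0]]]
```

```bash
python3 -m pendant '[[[0,0,-0.002,0,0,0],[0,0,0,0,0,0],[0,0,0,0,0,0],[0,0,-0.1,0,0,0],[0,0,-0.2,0,0,0],[0,0,-0.2,0,0,0],[-0.2,0,-0.1,0,0,0],[-0.3,0,0,0,0,0],[-0.3,0,0,0,0,0],[-0.2,0,0,0,0,0]]]' 0.3; python3 - <<'E'
from meas import *
crop(t,225,185,60,60,6,"pics/g1.png");crop(s,330,140,72,72,5,"pics/g2.png")
cv2.imwrite("pics/g4.png",np.hstack([cv2.imread("pics/g1.png"),cv2.imread("pics/g2.png")]))
pr("smhole T",t,blob(t,390,190,18,16,0,62,(399,198)),.054)
E
python3 plan.py .574 -.195 .13 11.5 8
```

```text
time_s: 15.65
eef_pos: [0.5746, -0.0814, 0.1715]
eef_rot: [0.002, 0.63, 0.777, 0.002]
wrist_force: [0.5, 0.8, -0.4]
opening: 0.699
smhole T [399.87 198.36] area 227.5 -> [ 0.5721 -0.1947  0.054 ]
t 15.75 pos [ 0.5749 -0.0832  0.1713] jaw 11.8 dist mm 119.2 turn deg 0.4 open 0.701 F [-0.4  0.  -0.6]
[[[-0.068, -0.015, 0.026, 0.0, 0.0, 0.0], [-0.068, -0.015, 0.026, 0.0, 0.0, 0.0], [-0.068, -0.015, 0.026, 0.0, 0.0, 0.0], [-0.068, -0.015, 0.026, 0.0, 0.0, 0.0], [-0.068, -0.015, 0.026, 0.0, 0.0, 0.0], [-0.068, -0.015, 0.026, 0.0, 0.0, 0.0], [-0.068, -0.015, 0.026, 0.0, 0.0, 0.0], [-0.068, -0.015, 0.026, 0.0, 0.0, 0.0]]]
```

View pics/g4.png

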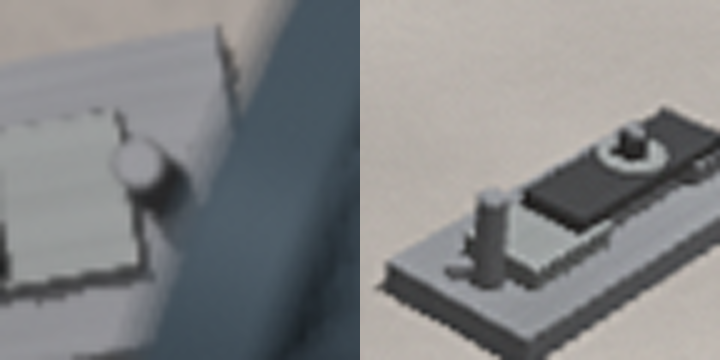

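The scene view shows the pin standing upright in the bore beside the aluminium part, released and seated with the foot at about 6 mm. Now the small socket.

```bash
python3 -m pendant '[[[-0.17,-0.04,0.06,0,0,0],[-0.2,-0.04,0.06,0,0,0.002],[-0.14,-0.03,0.06,0,0,0],[0,0,0,0,0,0],[0,0,0,0,0,0]]]'; python3 plan.py .5737 -.195 .1 11.5 1
```

```text
time_s: 16.38
eef_pos: [0.5742, -0.1868, 0.1346]
eef_rot: [0.002, 0.633, 0.774, 0.002]
wrist_force: [-0.2, -0.0, 0.1]
opening: 0.701
t 16.38 pos [ 0.5742 -0.1868  0.1346] jaw 11.4 dist mm 35.5 turn deg 0.4 open 0.701 F [-0.2 -0.   0.1]
[[[-0.04, -0.012, 0.173, 0.002, 0.0, -0.0]]]
```

```bash
python3 -m pendant '[[[-0.035,-0.01,0.12,0.002,0,0],[0,0,0.06,0,0,0],[0,0,0,0,0,0]]]'; python3 plan.py .5737 -.195 .020 11.5 2
```

```text
time_s: 16.75
eef_pos: [0.5739, -0.1915, 0.0962]
eef_rot: [-0.0, 0.632, 0.775, -0.0]
wrist_force: [0.6, -1.4, -0.2]
opening: 0.7
t 16.75 pos [ 0.5739 -0.1915  0.0962] jaw 11.6 dist mm 76.2 turn deg 0.1 open 0.7 F [ 0.6 -1.4 -0.2]
[[[-0.009, -0.002, 0.19, -0.0, -0.0, 0.0], [-0.008, -0.002, 0.19, -0.0, -0.0, 0.0]]]
```

```bash
python3 -m pendant '[[[-0.014,-0.004,0.2,0,0,0],[-0.004,0,0.16,0,0,0],[0,0,0.03,0,0,0],[0,0,0,0,0,0]]]'; python3 plan.py .5737 -.195 .020 11.5 1
```

```text
time_s: 17.25
eef_pos: [0.5758, -0.1949, 0.0182]
eef_rot: [0.001, 0.631, 0.776, 0.0]
wrist_force: [0.5, -0.1, -0.7]
opening: 0.701
t 17.25 pos [ 0.5758 -0.1949  0.0182] jaw 11.7 dist mm 2.7 turn deg 0.3 open 0.701 F [ 0.5 -0.1 -0.7]
[[[0.001, -0.01, -0.009, 0.001, 0.0, 0.001]]]
```

```bash
python3 -m pendant '[[[0,-0.009,0,0,0,0],[0,0,0.001,0,0,0],[0,0,0.001,0,0,0],[0,0,0.001,0,0,0],[0,0,0.001,0,0,0]]]' 1; python3 plan.py .5737 -.195 .020 11.5 1
```

```text
time_s: 17.88
eef_pos: [0.5762, -0.1964, 0.0215]
eef_rot: [0.004, 0.631, 0.776, 0.001]
wrist_force: [-0.2, -0.6, -1.8]
opening: 0.294
t 17.88 pos [ 0.5762 -0.1964  0.0215] jaw 11.7 dist mm 3.2 turn deg 0.5 open 0.294 F [-0.2 -0.6 -1.8]
[[[0.009, -0.011, 0.007, 0.002, 0.002, 0.001]]]
```

```bash
python3 -m pendant '[[[0,0,0.001,0,0,0],[0,0,0.001,0,0,0],[0,0,0.002,0,0,-0.05],[0,0,0.002,0,0,-0.059],[0,0,0.002,0,0,-0.059],[0,0,0.002,0,0,-0.059],[0,0,0.002,0,0,-0.059],[0,0,0.002,0,0,-0.059],[0,0,0.002,0,0,-0.059],[0,0,0.002,0,0,-0.059],[0,0,0.002,0,0,-0.03],[0,0,0.001,0,0,0]]]' 0.4; python3 plan.py .5757 -.195 .020 101.5 1
```

```text
time_s: 19.38
eef_pos: [0.577, -0.1968, 0.0175]
eef_rot: [0.004, -0.104, 0.995, -0.003]
wrist_force: [0.2, -0.3, -0.5]
opening: 0.6
t 19.38 pos [ 0.577  -0.1968  0.0175] jaw 101.9 dist mm 3.4 turn deg 0.7 open 0.6 F [ 0.2 -0.3 -0.5]
[[[0.004, 0.01, -0.013, -0.002, 0.002, 0.002]]]
```

```bash
python3 -m pendant '[[[0.004,0.003,-0.004,-0.001,0.002,0],[0.001,0,0.001,0,0,0]]]'; python3 plan.py .5757 -.195 .020 101.5 1;python3 -m pendant '[[[0.001,0,0.001,0,0,0],[0.001,0,0.001,0,0,0],[0.001,0,0.001,0,0,0],[0.001,0,0.001,0,0,0],[0.001,0,0.001,0,0,0]]]' 1; python3 plan.py .5757 -.195 .020 101.5 1
```

```text
time_s: 19.62
eef_pos: [0.5759, -0.1965, 0.0182]
eef_rot: [0.0, -0.102, 0.995, -0.001]
wrist_force: [0.7, -0.2, 0.3]
opening: 0.6
t 19.62 pos [ 0.5759 -0.1965  0.0182] jaw 101.7 dist mm 2.3 turn deg 0.3 open 0.6 F [ 0.7 -0.2  0.3]
[[[-0.0, 0.007, -0.009, -0.001, 0.0, 0.001]]]
time_s: 20.25
eef_pos: [0.5757, -0.1965, 0.0183]
eef_rot: [0.001, -0.101, 0.995, -0.002]
wrist_force: [0.0, 0.7, 3.1]
opening: 0.301
t 20.25 pos [ 0.5757 -0.1965  0.0183] jaw 101.6 dist mm 2.3 turn deg 0.3 open 0.301 F [0.  0.7 3.1]
[[[-0.002, 0.007, -0.008, -0.001, 0.001, 0.001]]]
```

```bash
python3 -m pendant '[[[0,0,-0.2,0,0,0],[0,0,-0.25,0,0,0],[0,0,-0.15,0,0,0],[0,0,0,0,0,0]]]'; python3 plan.py .505 .246 .14 114.5 8
```

```text
time_s: 20.75
eef_pos: [0.5732, -0.1959, 0.1379]
eef_rot: [-0.001, -0.101, 0.995, -0.0]
wrist_force: [0.1, 0.1, -0.6]
opening: 0.302
t 20.75 pos [ 0.5732 -0.1959  0.1379] jaw 101.6 dist mm 447.1 turn deg 12.9 open 0.302 F [ 0.1  0.1 -0.6]
[[[-0.014, 0.279, -0.001, -0.0, -0.0, -0.009], [-0.022, 0.279, -0.001, -0.0, -0.0, -0.009], [-0.03, 0.278, -0.001, -0.0, -0.0, -0.009], [-0.037, 0.277, -0.001, -0.0, -0.0, -0.009], [-0.045, 0.276, -0.001, -0.0, -0.0, -0.009], [-0.053, 0.274, -0.001, -0.0, -0.0, -0.009], [-0.061, 0.273, -0.001, -0.0, -0.0, -0.009], [-0.068, 0.271, -0.001, -0.0, -0.0, -0.009]]]
```

```bash
python3 -m pendant '[[[-0.015,0.28,-0.005,0,0,-0.009],[-0.02,0.28,-0.005,0,0,-0.009],[-0.03,0.28,-0.005,0,0,-0.009],[-0.035,0.275,-0.005,0,0,-0.009],[-0.045,0.275,-0.005,0,0,-0.009],[-0.05,0.27,-0.005,0,0,-0.009],[-0.06,0.27,-0.005,0,0,-0.009],[-0.05,0.15,0,0,0,-0.006],[0,0,0,0,0,0]]]'; python3 plan.py .505 .246 .12 114.5 1
```

```text
time_s: 21.88
eef_pos: [0.4977, 0.2312, 0.126]
eef_rot: [-0.013, -0.21, 0.978, 0.002]
wrist_force: [1.0, 0.3, -1.0]
opening: 0.304
t 21.88 pos [0.4977 0.2312 0.126 ] jaw 114.2 dist mm 17.5 turn deg 1.5 open 0.304 F [ 1.   0.3 -1. ]
[[[-0.064, 0.052, 0.029, 0.003, -0.008, -0.002]]]
```

```bash
python3 -m pendant '[[[-0.06,0.05,0.03,0.003,-0.008,-0.002],[0,0,0,0,0,0],[0,0,0,0,0,0]]]'; python3 plan.py .505 .246 .10 114.5 1
```

```text
time_s: 22.25
eef_pos: [0.5024, 0.2423, 0.1155]
eef_rot: [-0.003, -0.212, 0.977, -0.001]
wrist_force: [-0.6, -0.3, -2.0]
opening: 0.3
t 22.25 pos [0.5024 0.2423 0.1155] jaw 114.5 dist mm 16.1 turn deg 0.4 open 0.3 F [-0.6 -0.3 -2. ]
[[[-0.02, 0.012, 0.077, -0.0, -0.002, -0.0]]]
```

```bash
python3 -m pendant '[[[-0.018,0.011,0.06,0,-0.002,0],[0,0,0.01,0,0,0],[0,0,0,0,0,0]]]'; python3 plan.py .505 .246 .092 114.5 1;python3 - <<'E'
from h import *
t=cam("top");s=cam("scene")
crop(t,150,185,60,60,6,"pics/g1.png");crop(s,345,120,72,72,5,"pics/g2.png")
cv2.imwrite("pics/g5.png",np.hstack([cv2.imread("pics/g1.png"),cv2.imread("pics/g2.png")]))
E
```

```text
time_s: 22.62
eef_pos: [0.5051, 0.244, 0.1001]
eef_rot: [-0.0, -0.211, 0.978, -0.001]
wrist_force: [-0.6, -0.1, -0.7]
opening: 0.302
t 22.62 pos [0.5051 0.244  0.1001] jaw 114.3 dist mm 8.4 turn deg 0.2 open 0.302 F [-0.6 -0.1 -0.7]
[[[-0.004, 0.009, 0.041, -0.0, -0.0, -0.001]]]
```

View pics/g5.png

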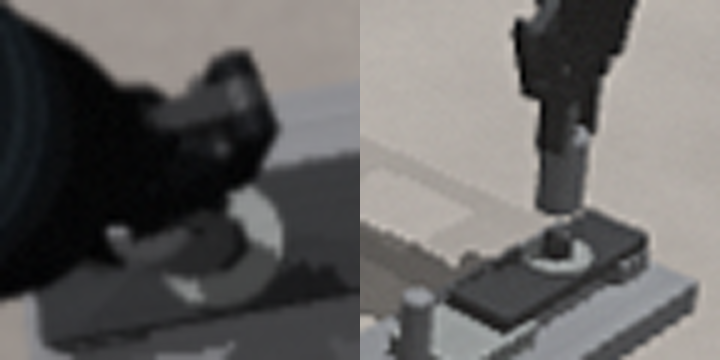

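The scene view shows the socket held upright directly above the nut, with its axis and the stud both near crop column 560. I'll lower it carefully.

```bash
python3 -m pendant '[[[-0.002,0.009,0.03,0,0,-0.001],[0,0,0.015,0,0,0],[0,0,0.005,0,0,0]]]'; python3 plan.py .505 .246 .082 114.5 1
```

```text
time_s: 23.1
eef_pos: [0.505, 0.2463, 0.0902]
eef_rot: [0.0, -0.213, 0.977, -0.001]
wrist_force: [0.9, -0.7, -0.7]
opening: 0.3
t 23.1 pos [0.505  0.2463 0.0902] jaw 114.6 dist mm 8.2 turn deg 0.1 open 0.3 F [ 0.9 -0.7 -0.7]
[[[0.001, -0.001, 0.041, -0.0, 0.0, 0.0]]]
```

```bash
python3 -m pendant '[[[0,0,0.03,0,0,0],[0,0,0.02,0,0,0],[0,0,0.01,0,0,0]]]'; python3 plan.py .505 .246 .078 114.5 1
```

```text
time_s: 23.48
eef_pos: [0.506, 0.2467, 0.0787]
eef_rot: [0.002, -0.213, 0.977, -0.0]
wrist_force: [-2.0, 0.5, 15.1]
opening: 0.301
t 23.48 pos [0.506  0.2467 0.0787] jaw 114.6 dist mm 1.4 turn deg 0.2 open 0.301 F [-2.   0.5 15.1]
[[[0.006, -0.001, 0.004, -0.0, 0.001, 0.0]]]
```

```bash
python3 -m pendant '[[[0.006,0,0.003,0,0.001,0],[0.003,0,0.003,0,0,0]]]'; python3 plan.py .505 .246 .078 114.5 1
```

```text
time_s: 23.72
eef_pos: [0.5056, 0.2465, 0.0791]
eef_rot: [0.001, -0.213, 0.977, -0.001]
wrist_force: [-1.0, 0.5, 4.1]
opening: 0.299
t 23.73 pos [0.5056 0.2465 0.0791] jaw 114.6 dist mm 1.3 turn deg 0.2 open 0.299 F [-1.   0.5  4.1]
[[[0.004, -0.001, 0.005, -0.001, 0.001, 0.0]]]
```

Light contact near the nut's top. I'll search with small shifts and turns while pressing gently.

```bash
python3 -m pendant '[[[0.004,0,0.014,0,0,0]]]'; python3 -m pendant '[[[0.003,0,0.012,0,0,0]]]';python3 -m pendant '[[[0.003,0,0.012,0,0,0]]]'; python3 plan.py .505 .246 .078 114.5 1
```

```text
time_s: 23.85
eef_pos: [0.5064, 0.2468, 0.0784]
eef_rot: [0.003, -0.213, 0.977, -0.0]
wrist_force: [-2.0, -0.7, 2.5]
opening: 0.303
time_s: 23.98
eef_pos: [0.5063, 0.2461, 0.0762]
eef_rot: [0.004, -0.213, 0.977, -0.001]
wrist_force: [0.1, -1.6, 0.5]
opening: 0.302
time_s: 24.1
eef_pos: [0.5057, 0.2457, 0.0733]
eef_rot: [0.004, -0.213, 0.977, -0.001]
wrist_force: [0.1, -0.2, -0.6]
opening: 0.304
t 24.1 pos [0.5057 0.2457 0.0733] jaw 114.6 dist mm 4.7 turn deg 0.4 open 0.304 F [ 0.1 -0.2 -0.6]
[[[0.002, 0.003, -0.023, -0.001, 0.002, 0.0]]]
```

```bash
python3 -m pendant '[[[0,0,0.02,-0.001,0.002,0]]]'; python3 -m pendant '[[[0,0,0.015,0,0.001,0]]]';python3 -m pendant '[[[0,0,0.012,0,0,0]]]'; python3 plan.py .505 .246 .067 114.5 1
```

```text
time_s: 24.22
eef_pos: [0.5055, 0.2456, 0.0688]
eef_rot: [-0.0, -0.213, 0.977, 0.0]
wrist_force: [0.9, -0.1, -0.2]
opening: 0.304
time_s: 24.35
eef_pos: [0.5067, 0.2461, 0.067]
eef_rot: [-0.001, -0.213, 0.977, 0.0]
wrist_force: [-4.1, 1.0, 24.2]
opening: 0.303
time_s: 24.48
eef_pos: [0.5082, 0.2468, 0.0671]
eef_rot: [0.001, -0.213, 0.977, 0.0]
wrist_force: [-7.5, -1.1, 25.1]
opening: 0.301
t 24.48 pos [0.5082 0.2468 0.0671] jaw 114.6 dist mm 3.3 turn deg 0.1 open 0.301 F [-7.5 -1.1 25.1]
[[[0.016, 0.003, 0.001, 0.0, 0.0, 0.0]]]
```

```bash
python3 -m pendant '[[[0.012,0.003,-0.003,0,0,0]]]'; python3 -m pendant '[[[0.004,0,0.002,0,0,0]]]'; python3 plan.py .5055 .246 .067 114.5 1;python3 - <<'E'
from h import *
t=cam("top");s=cam("scene")
crop(t,150,185,60,60,6,"pics/g1.png");crop(s,345,120,72,72,5,"pics/g2.png")
cv2.imwrite("pics/g6.png",np.hstack([cv2.imread("pics/g1.png"),cv2.imread("pics/g2.png")]));cv2.imwrite("pics/t6.png",t["pixels"])
E
python3 plan.py .5055 .246 .067 114.5 1
```

```text
time_s: 24.6
eef_pos: [0.5061, 0.2461, 0.0679]
eef_rot: [0.001, -0.213, 0.977, -0.0]
wrist_force: [2.7, -3.3, -4.0]
opening: 0.3
time_s: 24.72
eef_pos: [0.5055, 0.2457, 0.0673]
eef_rot: [0.001, -0.213, 0.977, -0.0]
wrist_force: [1.7, -0.6, 4.0]
opening: 0.306
t 24.73 pos [0.5055 0.2457 0.0673] jaw 114.6 dist mm 0.4 turn deg 0.1 open 0.306 F [ 1.7 -0.6  4. ]
[[[-0.0, 0.001, 0.002, -0.0, 0.001, 0.0]]]
t 24.82 pos [0.5056 0.2458 0.0674] jaw 114.6 dist mm 0.4 turn deg 0.1 open 0.304 F [ 1.3 -0.7  2.5]
[[[-0.0, 0.001, 0.002, -0.0, 0.001, 0.0]]]
```

View pics/g6.png

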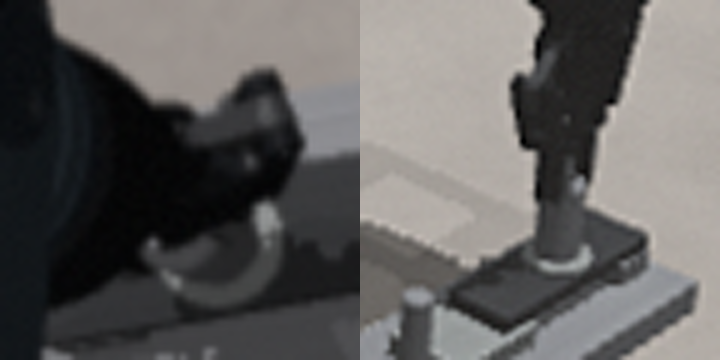

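View pics/t6.png

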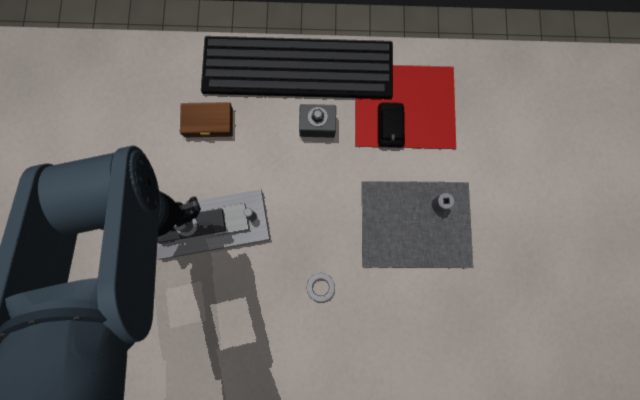

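The socket's foot is on the washer at scene (457,172). The large socket still stands on the mat at (446,202), the pin is in the bore, and the bystanders haven't moved. I'll add a light push, settle and hand in.

```bash
python3 -m pendant '[[[0.001,0,0.003,0,0.0005,0],[0.001,0,0.003,0,0,0],[0.001,0,0.002,0,0,0]]]' 1; python3 plan.py .5055 .246 .067 114.5 1
```

```text
time_s: 25.2
eef_pos: [0.5064, 0.2462, 0.0673]
eef_rot: [0.001, -0.213, 0.977, 0.0]
wrist_force: [0.2, -1.2, 5.2]
opening: 0.301
t 25.2 pos [0.5064 0.2462 0.0673] jaw 114.6 dist mm 1.0 turn deg 0.2 open 0.301 F [ 0.2 -1.2  5.2]
[[[0.005, 0.001, 0.001, -0.0, 0.001, 0.0]]]
```

```bash
python3 -c "
from bench import ctrl,telemetry
print(ctrl.hand_in()); o=telemetry.get_obs(); print(o['time_s'],o['eef_pos'],o['wrist_force'],o['opening'])"
```

```text
the job is handed in; nothing more can be done
None
the job is handed in; nothing more can be done
```

The pin is standing in the bore, and the arm is gripping the small socket, seated on the strap nut. I handed the job in at about 25 s; it gives no verdict.

- **Pin:** It went in without resistance until it touched bottom at about 11 N, with its foot about 6 mm above the table. I released it, and the pictures show it upright in the bore.
- **Which socket fits:** The strap nut's hexagon looked clearly smaller than the spare's beside identical washers, so I tried the small socket first. It caught briefly at the nut's top edge, then slid about 12 mm down to the washer after small shifts. Going down shows that it is the smallest that fits. I did not try the large socket on the nut.
- **Final state of the small socket:** Its foot is within about 1 mm of the washer, tilt is about 0.2°, and the push is about 5 N. The gripper reads 0.30 open, so the socket is still held.
- **Everything else:** The last top view shows the large socket standing on the mat. The ring gauge, mouse and wooden case look unmoved.

**Disagreements:** The top and scene cameras differed by 2–3 mm on the sockets, and by up to 8 mm on the pin, where the scene reading was poor. I corrected for that by gripping the pin and the small socket from two directions to centre them. The arm also drifts slightly when holding still: about 1 mm in x over the last three rows before hand-in.

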